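# Cover the wide steel jar

## Task

Close the wider of the two open steel jars on the bench: put the lid that fits it, the larger one, on its rim so that it sits fully down and level. Set it down gently rather than dropping it, keep the jar upright about where it stands, and leave the narrow jar and the small lid alone.

Things in the scene. Friction and masses are not known exactly. Their poses are not given: they have to be found in the camera images.
- wide_jar: The wide open jar: round, plain steel, loose (about 0.4 kg), outer diameter 84 mm (about 87 mm over the bead at the rim), 60 mm tall, wall 3 mm, so the mouth is 78 mm wide. Origin: centre of its underside; z along its axis, so the centre of the rim is 60 mm above the origin.
- wide_lid: The larger loose lid, knob up, 0.14 kg. Origin: centre of its foot, z up. From the origin upward: 0-12 mm tapered steel plug (56 mm wide at the foot, 68 at the disc) that fits loosely in the wide jar's mouth; 12-16 mm flat steel disc, 92 mm wide, that rests on the rim; 16-50 mm upright black round knob, 22 mm wide. Seated, its origin is 48 mm above the wide jar's.
- slim_jar: The narrow open steel jar, to be left alone: outer diameter 54 mm, 60 mm tall. Origin: centre of its underside, z up.
- slim_lid: The small steel lid, to be left alone: disc 60 mm wide, with a black knob 18 mm in diameter, 50 mm tall overall. Origin: centre of its plug's foot on the bench, z up.

How it is judged:
By the outcome, as a careful person would: the job done as asked, in the order asked, and still so for the second after the job is handed in, with the robot touching nothing.
It also fails if it takes over 56 s, if anything falls off the work surface, if the arm or the gripper's body presses on something with over 40 N, if the wrist force passes 120 N, or if a joint passes its speed limit or range.

## Robot

A 6-joint arm with a two-finger parallel gripper is mounted at the origin on a cart in front of the work surface, level with it; the furniture and walls round the work are solid. World frame = base frame: x ahead of the robot, y to its left, z up, the work surface at z = 0. Lengths are in mm, angles in rad, forces in N, time in s.
With the tool pointing down it reaches from about 275 to 1000 mm from the base axis. Payload 8.4 kg.
Tool frame: the origin (TCP) lies midway between the tips of the shut fingers; the grasp point (between the pads) lies 19 mm behind it (bot.pinch_z is the distance from the TCP to the grasp point, in mm); z points along the fingers, x is the direction in which the jaws open and shut, and the axes are right-handed (so a half turn about z gives the same grasp; the last joint's range is limited). The gripper opens to 85 mm and grips with 20 to 120 N. Pads are 22 mm wide; open, the fingers measure 114 mm over their backs; the gripper's body (76 mm by 85 mm) begins 54 mm behind the grasp point. The pads swing forward as they close: fully open they stand 13 mm farther back than shut.
Start: joints at [1.28, 0.353, 1.633, -0, 1.155, -0.002], TCP at [178, 599.119, 231.281] pointing down, gripper open.
Joint ranges: [-2.63, 2.63], [-0.92, 2.1], [0.06, 2.66], [-1.3, 4.44], [0, 2.69], [-3.02, 3.02]. Speed limits (rad/s): [2.22, 2.22, 2.79, 3.14, 3.14, 3.14].

## Interface

Orientations are given as [roll, pitch, yaw] about the fixed x, y, z axes, in that order (R = Rz(yaw) Ry(pitch) Rx(roll)).
In Python, from bench import bot gives the robot as it stands.
- The arm moves only by the shell command python3 -m creep 'ROWS' [FORCE]. ROWS is JSON, a list of rows, each an object with "turn": the turn, a rotation vector about the tool's x, y, z in degrees, a list of three; "dp": the shift along the tool's x, y, z in cm, a list of three; "fingers": the finger opening in cm, from 0 to 8.54. In form: [{"turn": [rx, ry, rz], "dp": [dx, dy, dz], "fingers": fingers}, ...]. A call has 1 to 20 rows; each row shifts and turns the commanded pose from where the row before left it, along the tool's axes as they then stand; what a row does not reach is not made up. A row lasts 1/8 s, in which the tool goes at most 62.5 mm and 10.7 degrees, less where a joint would pass 70% of its speed; a pose out of reach is approached as far as the arm can. A call with a gripper value outside its range is refused whole. The fingers move at their own pace and stop on an object; FORCE is the grip in N (left out, the last holds). Time passes only in rows, so rows that do not move let the fingers close. It gives the time, the measured TCP pose, the force and the opening at its end, in the units of the state.
- bot.sense(): the state, without advancing time (a new reading comes with each control period).
- bot.get_image(name): name is "side" or "top" or "wrist"; returns a dict with "image" (384x512x3 uint8, red, green, blue), "fx", "fy", "cx", "cy" (pixels), "k1" (the pictures are not rectified: a ray, as slopes to the right and down, at radius r is drawn at 1 + k1 r^2 times it, then the intrinsics apply), "R" (3x3) and "t" (3): a world point X has camera coordinates R X + t; the wrist camera has in their place "hand_eye" (4x4, takes a point from camera to tool coordinates, whose origin is the TCP and whose axes are the tool frame's). Camera axes: x right, y down, z forward; pixel columns grow to the right and rows downward; lengths in mm; the calibration is good to about 2 mm. A picture is of the moment at which its call begins: read the wrist's pose just before it. There is no depth.
- bot.close_job(): hands the job in, once; it reports no verdict.
The state is a dict: "time": time; "joints": joint angles; "joint_vel": joint speeds; "effort": joint torques, N m; "eef_pos": TCP position; "ee_rot": TCP orientation; "ft_force": force on the tool from outside, world axes, zero at the start; "ft_torque": the same for the moment, N m; "gripper_width": opening from 0.0 (shut) to 1.0 (fully open).
Only numpy, scipy, OpenCV 4.12 (cv2) and the standard library are available. Lean on these libraries where they do the work, as an engineer would, in place of code of your own. Each camera call takes 0.05 s, during which the arm holds its last target. There are 200 camera calls.

## Working session

There is one attempt and no reset: what is moved stays moved. The work goes in short steps, Python scripts to look and compute and a shell command to move; the robot and the scene stay as the last step left them, time stands still between calls to the robot, and variables do not carry over. Pictures are saved under pics/ and viewed, about 8 in all and at most 12, crops included, and the job is handed in when it is done.

```bash
mkdir -p pics
python3 - <<'E'
from bench import bot
import cv2
s=bot.sense();print(s, bot.pinch_z)
for n in("top","side"):
    d=bot.get_image(n);cv2.imwrite(f"pics/{n}0.png",d["image"][:,:,::-1]);print({k:v for k,v in d.items() if k!="image"})
d=bot.get_image("wrist");cv2.imwrite("pics/wrist0.png",d["image"][:,:,::-1]);print(d["hand_eye"],d["fx"],d["k1"])
E
```

```text
{'time': 0.0, 'joints': array([ 1.27959179e+00,  3.53640827e-01,  1.63416592e+00,  2.10572618e-05,
        1.15518388e+00, -2.40833968e-03]), 'joint_vel': array([ 1.01137723e-04, -4.68957826e-05,  1.10806178e-03,  3.03131802e-04,
        9.00190277e-04, -8.40268913e-04]), 'effort': array([ 1.22195805e-03, -6.05260348e+01, -3.42077565e+01, -5.79696393e-05,
        9.27429297e-03,  7.52773758e-05]), 'eef_pos': array([177.85727968, 598.64897922, 230.55264848]), 'ee_rot': array([-3.14157003e+00,  1.39792546e-03,  1.28199163e+00]), 'ft_force': array([-0.17966523, -0.16027396,  0.83747954]), 'ft_torque': array([0.01094798, 0.01524819, 0.01796095]), 'gripper_width': 1.0007996900319165} 18.700000000000003
{'fx': 421.7939364712155, 'fy': 421.7939364712155, 'cx': 262.6944272579359, 'cy': 194.95365226080733, 'k1': -0.09634335964562911, 'R': array([[ 9.68816420e-03, -9.99952790e-01, -7.46261235e-04],
       [-9.94634082e-01, -9.55975510e-03, -1.03012883e-01],
       [ 1.03000885e-01,  1.74026258e-03, -9.94679742e-01]]), 't': array([ -49.38790228,  542.74437203, 1156.38786505])}
{'fx': 475.0393868000867, 'fy': 475.0393868000867, 'cx': 258.3338313662644, 'cy': 196.14482243296064, 'k1': -0.003316086589435113, 'R': array([[ 0.99422617, -0.10618159, -0.01548523],
       [-0.08227534, -0.66169692, -0.74524355],
       [ 0.06888462,  0.74221469, -0.66661252]]), 't': array([-571.11923163,   40.41892003, 1142.317801  ])}
[[ 9.99999621e-01 -4.86115285e-04 -7.22123589e-04 -4.61120936e-01]
 [ 6.81503250e-04  9.53305322e-01  3.02007449e-01 -7.79317666e+01]
 [ 5.41593823e-04 -3.02007827e-01  9.53305292e-01 -1.41739997e+02]
 [ 0.00000000e+00  0.00000000e+00  0.00000000e+00  1.00000000e+00]] 302.4785210959986 -0.050739700599433
```

View pics/top0.png

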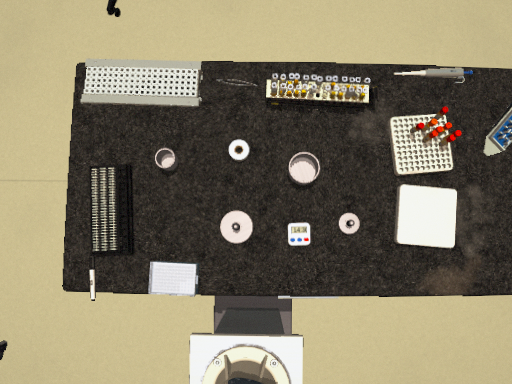

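View pics/side0.png

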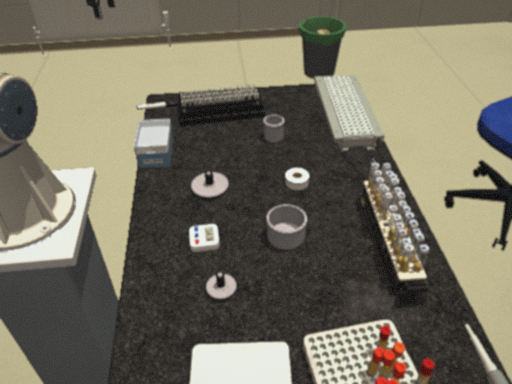

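The top view shows the wide lid at about (237,227), the wide jar at (304,168), the slim jar at (165,158), the slim lid at (349,223) and a tape roll at (238,150). The side view shows the wide lid at (210,185) and the wide jar at (287,225).

```bash
cat > h.py <<'E'
import numpy as np, cv2
from scipy.spatial.transform import Rotation as Ro
from bench import bot
def cam(n):
    s=bot.sense(); d=bot.get_image(n)
    if n=="wrist":
        T=np.eye(4);T[:3,:3]=Ro.from_euler("xyz",s["ee_rot"]).as_matrix();T[:3,3]=s["eef_pos"]
        W=T@d["hand_eye"]; d["R"]=W[:3,:3].T; d["t"]=-d["R"]@W[:3,3]
    return d
def K(d): return np.array([[d["fx"],0,d["cx"]],[0,d["fy"],d["cy"]],[0,0,1.]])
def plane(d,px,z):
    p=np.asarray(px,float).reshape(-1,1,2)
    q=cv2.undistortPoints(p,K(d),np.array([d["k1"],0,0,0.]))[:,0]
    r=np.c_[q,np.ones(len(q))]@d["R"]; c=-d["R"].T@d["t"]
    return c+r*((z-c[2])/r[:,2])[:,None]
def proj(d,X): return cv2.projectPoints(np.asarray(X,float).reshape(-1,1,3),cv2.Rodrigues(d["R"])[0],d["t"],K(d),np.array([d["k1"],0,0,0.]))[0][:,0]
def blob(d,xy,thr=110,win=40):
    "filled contour of the bright blob nearest to xy"
    g=cv2.cvtColor(d["image"],cv2.COLOR_RGB2GRAY); m=(g>thr).astype(np.uint8)
    cs=cv2.findContours(m,cv2.RETR_EXTERNAL,cv2.CHAIN_APPROX_NONE)[0]
    cs=[c for c in cs if cv2.contourArea(c)>60]
    return max(cs,key=lambda c:cv2.pointPolygonTest(c,tuple(map(float,xy)),True))[:,0]
def circ(P):
    "centre and diameter on a plane (enclosing circle)"
    (x,y),r=cv2.minEnclosingCircle(P[:,:2].astype(np.float32)); return np.round([x,y,2*r],1)
E
python3 - <<'E'
from h import *
for n,l,j in(("top",(237,235),(304,180)),("side",(198,185),(287,230))):
    d=cam(n)
    b=blob(d,l,120); print(n,"lid",circ(plane(d,b,16)),cv2.contourArea(b))
    b=blob(d,j,80); print(n,"jar",circ(plane(d,b,60)),cv2.boundingRect(b))
    print("slimlid",plane(d,[(349,223) if n=="top" else (221,287)],16),"tape",plane(d,[(238,150) if n=="top" else (297,178)],20))
E
```

```text
top lid [454.9  30.2  92.6] 801.0
top jar [ 618.3 -156.6   89.4] (288, 152, 32, 32)
slimlid [[ 467.01008664 -289.08591967   16.        ]] tape [[672.72640155  27.81396168  20.        ]]
side lid [455.8  34.1  94.8] 551.5
side jar [ 617.1 -173.1  132.7] (266, 203, 42, 45)
slimlid [[ 468.73181331 -289.56446975   16.        ]] tape [[674.92253332  23.50190528  20.        ]]
```

View pics/wrist0.png

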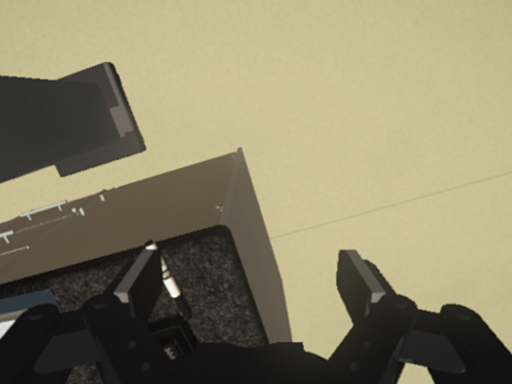

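The wrist view is looking off the bench edge, and neither the lid nor the jar is in it. From the top camera, the lid (92.6 mm) and the jar's rim (89 mm) match the given sizes. Next I move above the lid with the yaw kept.

```bash
python3 -m creep '[{"turn":[0,0,0],"dp":[-4.2,3.9,0.7],"fingers":5},{"turn":[0,0,0],"dp":[-4.2,3.9,0.7],"fingers":5},{"turn":[0,0,0],"dp":[-4.2,3.9,0.7],"fingers":5},{"turn":[0,0,0],"dp":[-4.2,3.9,0.7],"fingers":5},{"turn":[0,0,0],"dp":[-4.2,3.9,0.7],"fingers":5},{"turn":[0,0,0],"dp":[-4.2,3.9,0.7],"fingers":5},{"turn":[0,0,0],"dp":[-4.2,3.9,0.7],"fingers":5},{"turn":[0,0,0],"dp":[-4.2,3.9,0.7],"fingers":5},{"turn":[0,0,0],"dp":[-4.2,3.9,0.7],"fingers":5},{"turn":[0,0,0],"dp":[-4.2,3.9,0.7],"fingers":5},{"turn":[0,0,0],"dp":[-4.2,3.9,0.7],"fingers":5},{"turn":[0,0,0],"dp":[0,0,0],"fingers":5},{"turn":[0,0,0],"dp":[0,0,0],"fingers":5}]'
python3 - <<'E'
from h import *
d=cam("wrist");cv2.imwrite("pics/w1.png",d["image"][:,:,::-1])
s=bot.sense();print(s["time"],s["eef_pos"],s["ee_rot"],proj(d,[[455,32,16],[455,32,50]]))
E
```

```text
time: 1.88
eef_pos: [457.3, 34.1, 154.1]
ee_rot: [-3.141, -0.0, 1.281]
ft_force: [0.6, -0.6, 0.4]
gripper_width: 0.585
1.925 [457.16571736  34.65478102 154.22614152] [-3.14098703e+00 -6.88157624e-05  1.28214632e+00] [[247.20462085 182.24929737]
 [246.92539724 192.74943635]]
```

View pics/w1.png

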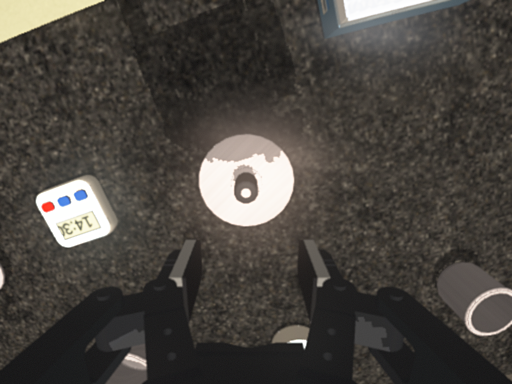

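In the wrist view the disc is centred near (246,180) and the knob's top near (246,188), which fits the top view to about 2 mm. One finer measurement, and then I descend.

Run:
```python
from h import *
d=cam("wrist")
for t in (75,95):
    b=blob(d,(246,210),t); P=plane(d,b,16); print("lid",circ(P))
g=cv2.cvtColor(d["image"],cv2.COLOR_RGB2GRAY)
c=circ(P)
s=bot.sense(); R=Ro.from_euler("xyz",s["ee_rot"]).as_matrix()
for X in ([*c[:2],20],[456,31,20]): print("move cm",R.T@(np.array(X)-s["eef_pos"])/10)
```

```text
lid [459.7  41.8 175.9]
lid [456.9  43.3 117.6]
move cm [ 0.78598603 -0.25780641 13.43370139]
move cm [-4.19010006e-01  4.84259597e-03  1.34334669e+01]
```

Run:
```python
from h import *
d=cam("wrist"); P=plane(d,[(199,181),(294,181),(247,134.5),(247,226),(246.5,180.3)],16); print(P.round(1)); 
c=(P[:4].mean(0)); print(c,np.linalg.norm(P[0]-P[1]),np.linalg.norm(P[2]-P[3]),"knob top",plane(d,[(246,193)],50))
s=bot.sense(); R=Ro.from_euler("xyz",s["ee_rot"]).as_matrix()
print("move cm",R.T@(np.array([c[0],c[1],20])-s["eef_pos"])/10)
```

```text
[[440.6 -11.1  16. ]
 [466.5  76.3  16. ]
 [411.5  45.7  16. ]
 [498.6  19.7  16. ]
 [453.   32.8  16. ]]
[454.32327707  32.66423069  16.        ] 91.116583882847 90.84108626531051 knob top [[454.97769808  32.10373483  50.        ]]
move cm [-0.32387368 -0.20787924 13.44246487]
```

```bash
python3 -m creep '[{"turn":[0,0,0],"dp":[-0.3,-0.2,3.4],"fingers":5},{"turn":[0,0,0],"dp":[0,0,4],"fingers":5},{"turn":[0,0,0],"dp":[0,0,3],"fingers":5},{"turn":[0,0,0],"dp":[0,0,2],"fingers":5},{"turn":[0,0,0],"dp":[0,0,1],"fingers":5},{"turn":[0,0,0],"dp":[0,0,0],"fingers":5},{"turn":[0,0,0],"dp":[0,0,0],"fingers":1.5},{"turn":[0,0,0],"dp":[0,0,0],"fingers":1.5},{"turn":[0,0,0],"dp":[0,0,0],"fingers":1.5},{"turn":[0,0,0],"dp":[0,0,0],"fingers":1.5},{"turn":[0,0,0],"dp":[0,0,0],"fingers":1.5},{"turn":[0,0,0],"dp":[0,0,0],"fingers":1.5}]' 40
```

```text
time: 3.52
eef_pos: [455.5, 31.9, 21.2]
ee_rot: [3.14, -0.001, 1.282]
ft_force: [-1.8, 2.8, 7.2]
gripper_width: 0.245
```

Opening 0.245 × 85 ≈ 21 mm, so the knob is gripped. Next I lift and go beside the jar, where the wrist camera can see the rim past the lid.

```bash
python3 -m creep '[{"turn":[0,0,0],"dp":[0,0,-1],"fingers":1.5},{"turn":[0,0,0],"dp":[0,0,-2.5],"fingers":1.5},{"turn":[0,0,0],"dp":[0,0,-4],"fingers":1.5},{"turn":[0,0,0],"dp":[0,1,-4],"fingers":1.5},{"turn":[0,0,0],"dp":[0,3,-4],"fingers":1.5},{"turn":[0,0,0],"dp":[0,4,-2.5],"fingers":1.5},{"turn":[0,0,0],"dp":[0,4,0],"fingers":1.5},{"turn":[0,0,0],"dp":[0,4,0],"fingers":1.5},{"turn":[0,0,0],"dp":[0,3,0],"fingers":1.5},{"turn":[0,0,0],"dp":[0,2,0],"fingers":1.5},{"turn":[0,0,0],"dp":[0,0,0],"fingers":1.5},{"turn":[0,0,0],"dp":[0,0,0],"fingers":1.5}]'
python3 - <<'E'
from h import *
d=cam("wrist");cv2.imwrite("pics/w2.png",d["image"][:,:,::-1])
s=bot.sense();print(proj(d,[[618,-157,60]]))
E
```

```text
time: 5.03
eef_pos: [655.1, -27.9, 200.4]
ee_rot: [-3.141, 0.0, 1.282]
ft_force: [0.3, 0.5, -2.5]
gripper_width: 0.242
[[112.78039188 184.63367177]]
```

View pics/w2.png

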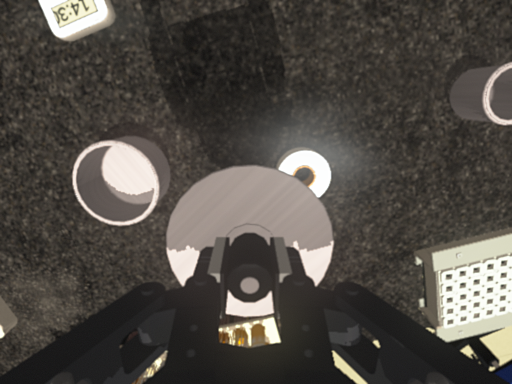

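The lid hangs level in the grip, its disc spanning u 167–333. The jar's rim spans u 72–160 and v 139–225, so its centre is near (116,182).

Run:
```python
from h import *
d=cam("wrist"); s=bot.sense(); R=Ro.from_euler("xyz",s["ee_rot"]).as_matrix()
g=cv2.cvtColor(d["image"],cv2.COLOR_RGB2GRAY)
P=plane(d,[(72,180),(160,184),(117,139),(118,225)],60)
print(P.round(1),np.linalg.norm(P[0]-P[1]),np.linalg.norm(P[2]-P[3])); c=P.mean(0)
print("jar",c,"move cm",R.T@(c-s["eef_pos"])/10)
L=plane(d,[(167,243),(333,243),(250,165)],196);print("lid in tool mm",((L-s["eef_pos"])@R).round(1))
```

```text
[[ 601.9 -194.3   60. ]
 [ 630.8 -111.9   60. ]
 [ 578.4 -134.8   60. ]
 [ 659.  -169.7   60. ]] 87.37041883746758 87.77674851752192
jar [ 617.52798561 -152.67272092   60.        ] move cm [-13.0433568   -0.04979094  14.04954359]
lid in tool mm [[-44.8  -4.4   4.5]
 [ 44.3  -4.3   4.5]
 [ -0.3 -46.9   4.5]]
```

```bash
python3 -m creep '[{"turn":[0,0,0],"dp":[-2.2,0,0],"fingers":1.5},{"turn":[0,0,0],"dp":[-4,0,0],"fingers":1.5},{"turn":[0,0,0],"dp":[-4,0,1],"fingers":1.5},{"turn":[0,0,0],"dp":[-2,0,2],"fingers":1.5},{"turn":[0,0,0],"dp":[-1,0,3],"fingers":1.5},{"turn":[0,0,0],"dp":[0,0,2.5],"fingers":1.5},{"turn":[0,0,0],"dp":[0,0,1.5],"fingers":1.5},{"turn":[0,0,0],"dp":[0,0,1],"fingers":1.5},{"turn":[0,0,0],"dp":[0,0,0],"fingers":1.5},{"turn":[0,0,0],"dp":[0,0,0],"fingers":1.5}]'
python3 - <<'E'
from h import *
A=[]
for n,u,v in(("side",287,215),("top",304,168)):
    d=cam(n); A.append(cv2.resize(d["image"][v-60:v+60,u-60:u+60,::-1],(400,400),interpolation=cv2.INTER_CUBIC))
A=cv2.hconcat(A);cv2.imwrite("pics/hov.png",A)
E
```

```text
time: 6.38
eef_pos: [619.2, -154.6, 91.1]
ee_rot: [3.14, -0.0, 1.282]
ft_force: [-0.4, -0.5, -1.5]
gripper_width: 0.246
```

View pics/hov.png

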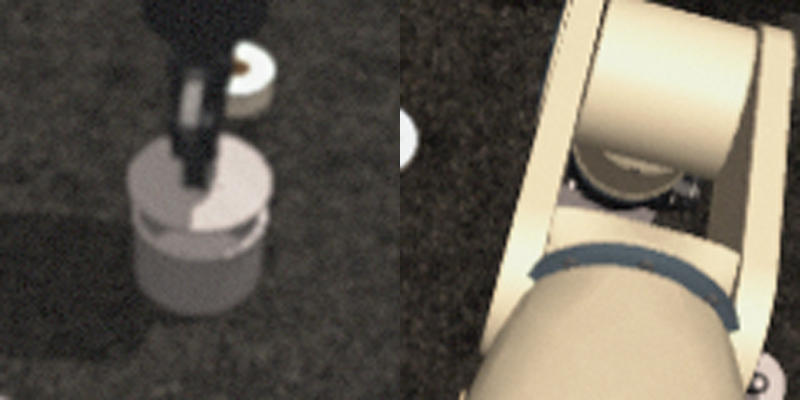

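The lid hovers centred over the jar in the side view, with lid centre u≈200 and jar centre u≈199. I lower it slowly.

```bash
python3 -m creep '[{"turn":[0,0,0],"dp":[0,0,0.4],"fingers":1.5},{"turn":[0,0,0],"dp":[0,0,0.4],"fingers":1.5},{"turn":[0,0,0],"dp":[0,0,0.3],"fingers":1.5},{"turn":[0,0,0],"dp":[0,0,0.3],"fingers":1.5},{"turn":[0,0,0],"dp":[0,0,0.2],"fingers":1.5},{"turn":[0,0,0],"dp":[0,0,0.2],"fingers":1.5},{"turn":[0,0,0],"dp":[0,0,0.1],"fingers":1.5},{"turn":[0,0,0],"dp":[0,0,0],"fingers":1.5},{"turn":[0,0,0],"dp":[0,0,0],"fingers":1.5}]'
```

```text
time: 7.6
eef_pos: [618.7, -154.6, 71.4]
ee_rot: [3.141, 0.0, 1.282]
ft_force: [0.9, -1.5, -1.4]
gripper_width: 0.239
```

```bash
python3 -m creep '[{"turn":[0,0,0],"dp":[0,0,0.1],"fingers":1.5},{"turn":[0,0,0],"dp":[0,0,0],"fingers":1.5},{"turn":[0,0,0],"dp":[0,0,0.1],"fingers":1.5},{"turn":[0,0,0],"dp":[0,0,0],"fingers":1.5},{"turn":[0,0,0],"dp":[0,0,0],"fingers":1.5}]'
```

```text
time: 8.22
eef_pos: [618.6, -154.6, 69.4]
ee_rot: [3.142, -0.0, 1.282]
ft_force: [0.2, -0.2, -0.4]
gripper_width: 0.245
```

```bash
python3 -m creep '[{"turn":[0,0,0],"dp":[0,0,0.1],"fingers":1.5},{"turn":[0,0,0],"dp":[0,0,0],"fingers":1.5},{"turn":[0,0,0],"dp":[0,0,0],"fingers":1.5}]'
```

```text
time: 8.6
eef_pos: [618.7, -154.6, 69.3]
ee_rot: [3.141, 0.0, 1.282]
ft_force: [-3.2, 0.8, 8.9]
gripper_width: 0.247
```

It made contact at TCP z 69.3, where 69.2 was expected, with about 9 N. I release and retreat straight up.

```bash
python3 -m creep '[{"turn":[0,0,0],"dp":[0,0,0],"fingers":2.8},{"turn":[0,0,0],"dp":[0,0,0],"fingers":3.5},{"turn":[0,0,0],"dp":[0,0,0],"fingers":5},{"turn":[0,0,0],"dp":[0,0,0],"fingers":5},{"turn":[0,0,0],"dp":[0,0,0],"fingers":5},{"turn":[0,0,0],"dp":[0,0,-1],"fingers":5},{"turn":[0,0,0],"dp":[0,0,-2],"fingers":5},{"turn":[0,0,0],"dp":[0,0,-4],"fingers":5},{"turn":[0,0,0],"dp":[0,0,-4],"fingers":5},{"turn":[0,0,0],"dp":[0,0,-2],"fingers":5},{"turn":[0,0,0],"dp":[4,0,0],"fingers":5},{"turn":[0,0,0],"dp":[5,0,0],"fingers":5},{"turn":[0,0,0],"dp":[5,0,0],"fingers":5},{"turn":[0,0,0],"dp":[5,0,0],"fingers":5},{"turn":[0,0,0],"dp":[5,0,0],"fingers":5},{"turn":[0,0,0],"dp":[4,0,0],"fingers":5},{"turn":[0,0,0],"dp":[0,0,0],"fingers":5}]'
python3 - <<'E'
from h import *
A=[]
for n,u,v in(("side",287,215),("top",304,168)):
    d=cam(n); A.append(cv2.resize(d["image"][v-50:v+50,u-50:u+50,::-1],(400,400),interpolation=cv2.INTER_CUBIC))
    b=blob(d,(u-12,v+(0 if n=="top" else -18)),125); print(n,circ(plane(d,b,64)))
    # expected disc edge bearing for a level lid at z=64
    print(proj(d,[[618,-154,64],[618,-154,98]]).round(1))
cv2.imwrite("pics/end.png",cv2.hconcat(A))
E
```

```text
time: 10.72
eef_pos: [698.5, 116.7, 198.1]
ee_rot: [-3.141, -0.0, 1.285]
ft_force: [-0.1, 0.1, 0.6]
gripper_width: 0.585
side [ 619.4 -152.8   95.5]
[[285.4 216.4]
 [285.8 204.9]]
top [ 617.9 -155.5   92.7]
[[303.  166.9]
 [304.2 164.7]]
```

View pics/end.png

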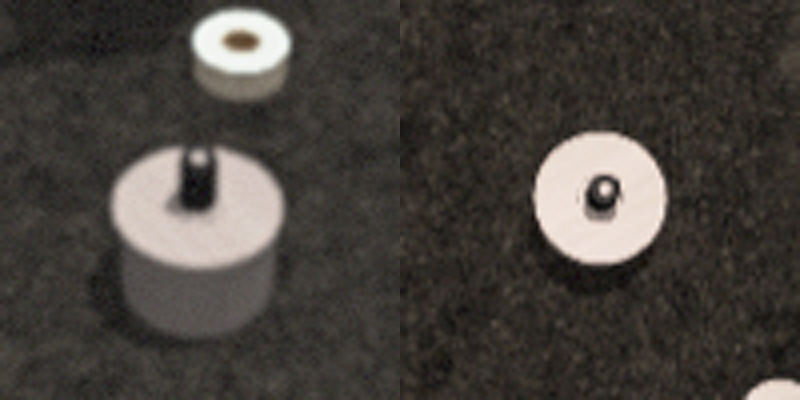

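The lid sits level and centred on the jar with an upright knob. Its disc measures 92.7 mm at z 64 in the top view, so it is fully down. I hand the job in.

```bash
python3 -c "
from bench import bot
print(bot.close_job())"
```

```text
the job is handed in; nothing more can be done
None
```

The wide jar is closed. I gripped the larger lid by its knob, lowered it slowly onto the jar's rim, released it, backed the arm away and handed the job in at about 11 s.

- **Touchdown:** The lid met the rim with about 9 N at tool height 69.3 mm; 69.2 mm was expected for a fully seated lid.
- **Final position:** Taken at seated height (z 64), the disc measures 92.7 mm across in the top view (nominal 92) and is centred at (618, −155). The jar itself had measured (618, −153) with the wrist camera and (618, −157) with the top camera.
- **Level:** The lid looks level and its knob upright in both last views.
- **Disagreements:** The side view gave a rougher 95.5 mm disc and a centre at (619, −153). The automatic outline of the lid in the wrist view was spoiled by glare, so I used edge points read off by eye. The 4 mm difference in the jar's y was well within the fit's play.
- **Narrow jar and small lid:** The arm was not near them. I did not measure them again at the end.

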